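Line up the mist bottles by height in the under-sink rack

ROBOT

A 7-joint arm with a two-finger parallel gripper is mounted at the origin on the work surface. World frame = base frame: x ahead of the robot, y to its left, z up, the work surface at z = 0. Lengths are in m, angles in rad, forces in N, time in s.
With the tool pointing down it reaches from about 0.4 to 0.85 m from the base axis. Payload 10.4 kg.
Tool frame: the origin (TCP) lies on the centre line of the jaws, within the pads' length; the fingertips stand 11 mm ahead of it and the grasp point (between the pads) lies 8 mm behind it (tip_reach is the distance from the TCP to the fingertips, in m); z points along the fingers, y is the line along which they close (so a half turn about z gives the same grasp; the last joint's range is limited). The gripper opens to 85 mm and grips with 20 to 120 N. Pads are 22 mm wide; open, the fingers measure 114 mm over their backs; the gripper's body (76 mm by 85 mm) begins 54 mm behind the grasp point. The pads swing forward as they close: fully open they stand 13 mm farther back than shut.
Start: joints at [-1.156, 0.332, -0.065, 1.46, 0.022, 1.35, -0.088], TCP at [0.265, 0.566, 0.242] pointing down, gripper open.
Joint ranges: [-2.6, 2.6], [-0.5, 2.12], [-1.47, 1.34], [0.16, 2.42], [-1.27, 4.41], [0.06, 2.06], [-2.6, 2.6]. Speed limits (rad/s): [2.22, 2.22, 2.79, 2.79, 3.14, 3.14, 3.14].

INTERFACE

Orientations are given as a unit quaternion [x, y, z, w].
In Python, from workcell import get_obs, camera, hand_in, tip_reach gives the robot as it stands. The module is installed in compiled form; this text tells all that it offers.
- The arm moves only by the tool move_arm, never from a script. Its argument "plan" is a list of rows, each an object with "delta_pos": the shift along the tool's x, y, z in fractions of the full range, 1 being 0.8 m, a list of three; "turn": the turn, a rotation vector about the tool's x, y, z in normalised numbers (1 is 4 rad), a list of three; "fingers": the closure, from 0 (fully open) to 1 (shut). A call has 1 to 12 rows; each row is the pose to reach, as a shift and turn from the pose commanded when the call began, along the tool's axes at that moment; what a row does not reach only later rows make up. A row lasts 1/8 s, in which the tool goes at most 62.5 mm and 10.7 degrees, less where a joint would pass 70% of its speed; a pose out of reach is approached as far as the arm can. A shift or turn number past 1, either way, is cut back to 1. A call with a gripper value outside its range is refused whole. The fingers move at their own pace and stop on an object; "force" is the grip in N (left out, the last holds). Time passes only in rows, so rows that repeat a pose let the fingers close. It gives the time, the measured TCP pose, the force, the opening and the grip force at its end, in the units of the state.
- get_obs(): the state, without advancing time (a new reading comes with each control period).
- camera(name): name is "scene" or "top" or "wrist"; returns a dict with "color" (384x512x3 uint8, red, green, blue), "range_z" (384x512 float32, m along the optical axis (not along the pixel's ray), 0 where there is no reading), "fx", "fy", "cx", "cy" (pixels), "k1" (the pictures are not rectified: a ray, as slopes to the right and down, at radius r is drawn at 1 + k1 r^2 times it, then the intrinsics apply), "R" (3x3) and "t" (3): a world point X has camera coordinates R X + t; the wrist camera has in their place "tool_from_camera" (4x4, takes a point from camera to tool coordinates, whose origin is the TCP and whose axes are the flange's). Camera axes: x right, y down, z forward; pixel columns grow to the right and rows downward; lengths in m; the calibration is good to about 2 mm. A picture is of the moment at which its call begins: read the wrist's pose just before it.
- hand_in(): hands the job in; it is judged then, once.
The state is a dict: "clock": time; "joint_pos": joint angles; "joint_velocities": joint speeds; "tau": joint torques, N m; "position": TCP position; "ee_rot": TCP orientation; "ft_force": force on the tool from outside, world axes, zero at the start; "torque": the same for the moment, N m; "grip_width": opening from 0.0 (shut) to 1.0 (fully open); "grasp_force": force on a finger pad.
Only numpy, scipy, OpenCV 4.12 (cv2) and the standard library are available. Lean on these libraries where they do the work, as an engineer would, in place of code of your own. Each camera call takes 0.05 s, during which the arm holds its last target. There are 200 camera calls.

TASK

Tidy the under-sink shelf: stand the four empty white mist bottles upright in the four round slots of the rack, one in each, in order of height, with the tallest in the end slot beside the closed tub of dishwasher pods and the shortest in the end slot beside the ramekin. Leave the tub and the ramekin where they are.

Things in the scene. Friction and masses are not known exactly. Their poses are not given: they have to be found in the camera images.
- bottle_k: the second tallest of four empty white mist bottles: 150 mm tall, round, 48 mm in diameter up to a shoulder 98 mm above its base, topped by a round grey spray head 26 mm in diameter and 34 mm tall (from 116 to 150 mm above the base) to grip by from any side; weighs 25 to 95 g. Origin: centre of its underside, z up along its axis. Starts upright on the shelf
- bottle_m: the shortest of four empty white mist bottles: 100 mm tall, round, 40 mm in diameter up to a shoulder 48 mm above its base, topped by a round grey spray head 26 mm in diameter and 34 mm tall (from 66 to 100 mm above the base) to grip by from any side; weighs 25 to 95 g. Origin: centre of its underside, z up along its axis. Starts upright on the shelf
- bottle_r: the tallest of four empty white mist bottles: 175 mm tall, round, 52 mm in diameter up to a shoulder 123 mm above its base, topped by a round grey spray head 26 mm in diameter and 34 mm tall (from 141 to 175 mm above the base) to grip by from any side; weighs 25 to 95 g. Origin: centre of its underside, z up along its axis. Starts upright on the shelf
- bottle_t: the second shortest of four empty white mist bottles: 125 mm tall, round, 44 mm in diameter up to a shoulder 73 mm above its base, topped by a round grey spray head 26 mm in diameter and 34 mm tall (from 91 to 125 mm above the base) to grip by from any side; weighs 25 to 95 g. Origin: centre of its underside, z up along its axis. Starts upright on the shelf
- slot_a: the end slot on the robot's left (+y) of the rack: one of four alike round open grey cups, fixed in a row (80 to 92 mm apart) on a 12 mm thick bamboo board; outside diameter 76 mm, inside 68 mm, 24 mm tall, floor 4 mm thick. Origin: centre of its underside (on the board), z up; a bottle standing in it has its own origin 4 mm above this one
- slot_b: the second slot from the robot's left (+y) of the rack: one of four alike round open grey cups, fixed in a row (80 to 92 mm apart) on a 12 mm thick bamboo board; outside diameter 76 mm, inside 68 mm, 24 mm tall, floor 4 mm thick. Origin: centre of its underside (on the board), z up; a bottle standing in it has its own origin 4 mm above this one
- slot_c: the third slot from the robot's left (+y) of the rack: one of four alike round open grey cups, fixed in a row (80 to 92 mm apart) on a 12 mm thick bamboo board; outside diameter 76 mm, inside 68 mm, 24 mm tall, floor 4 mm thick. Origin: centre of its underside (on the board), z up; a bottle standing in it has its own origin 4 mm above this one
- slot_d: the end slot on the robot's right (-y) of the rack: one of four alike round open grey cups, fixed in a row (80 to 92 mm apart) on a 12 mm thick bamboo board; outside diameter 76 mm, inside 68 mm, 24 mm tall, floor 4 mm thick. Origin: centre of its underside (on the board), z up; a bottle standing in it has its own origin 4 mm above this one
- tub: closed hinged tub of dishwasher pods, white box with a blue lid, 121 x 91 x 88 mm tall, loose, standing just beyond one end of the rack, left (y > 0) or right (y < 0). Origin: centre of its underside
- ramekin: white ceramic ramekin, 90 mm across, 50 mm tall, loose, standing just beyond the other end of the rack. Origin: centre of its underside

How it is judged:
At the end, for the whole second after the job is handed in: Each bottle stands upright (within 0.1 rad) on the floor of its own slot (its base 0 to 9 mm above the slot's underside, within 17 mm of the slot's centre), heights falling from the slot beside the tub to the slot beside the ramekin; all four are released and at rest (under 0.02 m/s) (((world y of tub above 0 m and horizontal distance between bottle_r and slot_a below 0.017 m and z of bottle_r in the frame of slot_a between 0 and 0.009 m and horizontal distance between bottle_k and slot_b below 0.017 m and z of bottle_k in the frame of slot_b between 0 and 0.009 m and horizontal distance between bottle_t and slot_c below 0.017 m and z of bottle_t in the frame of slot_c between 0 and 0.009 m and horizontal distance between bottle_m and slot_d below 0.017 m and z of bottle_m in the frame of slot_d between 0 and 0.009 m) or (world y of tub below 0 m and horizontal distance between bottle_r and slot_d below 0.017 m and z of bottle_r in the frame of slot_d between 0 and 0.009 m and horizontal distance between bottle_k and slot_c below 0.017 m and z of bottle_k in the frame of slot_c between 0 and 0.009 m and horizontal distance between bottle_t and slot_b below 0.017 m and z of bottle_t in the frame of slot_b between 0 and 0.009 m and horizontal distance between bottle_m and slot_a below 0.017 m and z of bottle_m in the frame of slot_a between 0 and 0.009 m)) and angle between each of bottle_r, bottle_k, bottle_t, bottle_m's own z axis and vertical below 0.1 rad and linear speed of each of bottle_r, bottle_k, bottle_t, bottle_m below 0.02 m/s); the robot touches nothing.
It fails at once if the tub is pushed more than 25 mm (distance of tub from where it was at the start of the episode above 0.025 m).
It fails at once if the ramekin is pushed more than 25 mm (distance of ramekin from where it was at the start of the episode above 0.025 m).
It also fails if it takes over 120 s, if anything falls off the work surface, if the arm or the gripper's body presses on something with over 40 N, if the wrist force passes 120 N, or if a joint passes its speed limit or range.

## Working session

There is one attempt and no reset: what is moved stays moved. The work goes in short steps, Python scripts to look and compute and a tool call to move; the robot and the scene stay as the last step left them, time stands still between calls to the robot, and variables do not carry over. Pictures are saved under pics/ and viewed, at most 14 in all, crops included, and the job is handed in when it is done.

Besides the shell and the picture viewer there is one more tool, called after "Request:" by a JSON object that holds its "name" and its "arguments". move_arm: Moves the arm, as the interface text tells. Its arguments: {"type":"object","properties":{"plan":{"type":"array","items":{"type":"object","properties":{"delta_pos":{"type":"array","items":{"type":"number"}},"turn":{"type":"array","items":{"type":"number"}},"fingers":{"type":"number"}}}},"force":{"type":"number"}},"required":["plan"]}

```bash
mkdir -p pics
cat > h.py <<'E'
import numpy as np, cv2
from workcell import get_obs, camera, tip_reach
from scipy.spatial.transform import Rotation as Ro
def cloud(c, o=None):
    """world xyz per pixel (nan where no reading)"""
    h,w=c["range_z"].shape
    v,u=np.mgrid[:h,:w].astype(np.float64)
    xd=(u-c["cx"])/c["fx"]; yd=(v-c["cy"])/c["fy"]; x,y=xd.copy(),yd.copy()
    for _ in range(20):
        s=1+c["k1"]*(x*x+y*y); x,y=xd/s,yd/s
    z=c["range_z"].astype(float); z=np.where(z>0,z,np.nan)
    P=np.stack([x*z,y*z,z],-1)
    if "R" in c: return (P-np.array(c["t"]))@np.array(c["R"])
    T=np.array(c["tool_from_camera"]); P=P@T[:3,:3].T+T[:3,3]
    return P@Ro.from_quat(o["ee_rot"]).as_matrix().T+np.array(o["position"])
def save(c,n): cv2.imwrite(f"pics/{n}.png",c["color"][...,::-1])
E
python3 - <<'E'
from h import *
o=get_obs(); print({k:np.round(v,3) for k,v in o.items()}, tip_reach)
for n in("scene","top"):
    c=camera(n); save(c,n+"0"); P=cloud(c); np.save(n+"0.npy",P)
    print(n,np.round(-np.array(c["R"]).T@c["t"],3),c["fx"],c["k1"],np.nanmin(P,(0,1)),np.nanmax(P,(0,1)))
a=cv2.imread("pics/scene0.png");b=cv2.imread("pics/top0.png")
cv2.imwrite("pics/both0.png",cv2.resize(np.vstack([a,b]),None,fx=.78,fy=.78))
E
```

```text
{'clock': np.float64(0.0), 'joint_pos': array([-1.156,  0.333, -0.065,  1.461,  0.022,  1.35 , -0.088]), 'joint_velocities': array([ 0.001, -0.002, -0.001,  0.   , -0.001,  0.002,  0.001]), 'tau': array([ 0.0000e+00, -6.2545e+01,  4.9000e-02, -3.9160e+01,  1.6000e-02,
        1.0000e-02,  0.0000e+00]), 'position': array([0.265, 0.566, 0.242]), 'ee_rot': array([ 0.217,  0.976, -0.001, -0.   ]), 'ft_force': array([0.148, 0.112, 0.201]), 'torque': array([0.016, 0.004, 0.058]), 'grasp_force': np.float64(0.0), 'grip_width': np.float64(0.998)} 0.011
scene [ 1.002 -0.28   0.734] 373.5519270344689 -0.10618243675251249 [-0.59298181 -0.63506471 -0.7645126 ] [1.2745003  1.87416461 0.35431406]
top [0.477 0.01  0.956] 444.8580010850479 0.0054383524754872065 [ 0.16459037 -1.02003898 -0.7666602 ] [1.46023537 0.64436794 0.17779937]
```

View pics/top0.png

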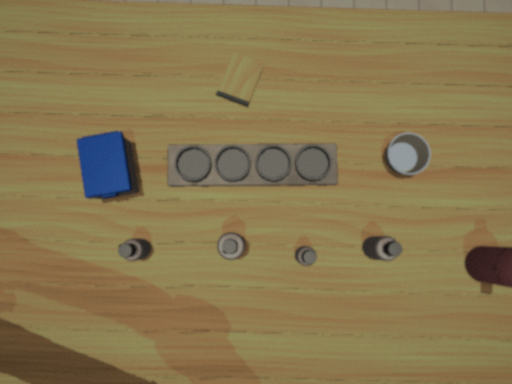

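View pics/scene0.png

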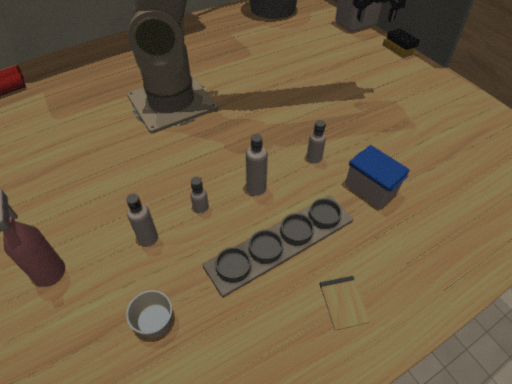

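The top view shows the tub at about (105,165) on the +y side, and the four cups at (193,163), (233,163), (273,163) and (313,163). The ramekin is at (408,154), and the spray heads are at about (126,250), (231,245), (307,256) and (393,248). The scene view shows the same bottles upright, plus a maroon bottle near the far right (-y).

Run:
```python
from h import *
P={n:np.load(n+"0.npy") for n in("top","scene")}
for n in P:
    p=P[n]; m=(p[...,2]>.02)&(p[...,0]>.2)&(p[...,0]<.85)&(abs(p[...,1])<.6)&(p[...,2]<.4)
    k,l,s,c=cv2.connectedComponentsWithStats(m.astype(np.uint8),connectivity=4)
    print(n)
    for i in range(1,k):
        if s[i,4]<40: continue
        q=p[l==i]; zt=np.percentile(q[:,2],98); t=q[q[:,2]>zt-.008]
        b=(t.max(0)+t.min(0))/2
        print(s[i],"zmax %.3f"%zt,"topc",np.round(b[:2],3),"med",np.round(np.median(t,0),3),"ext",np.round(np.ptp(t,axis=0)[:2],3),"all",np.round(q.min(0)[:2],3),np.round(q.max(0)[:2],3))
# cups: rim and floor in both views
for n in P:
    p=P[n]; x,y,z=np.moveaxis(p,-1,0)
    for zl,zh in((.03,.042),(.013,.02),(.008,.0128)):
        m=(z>zl)&(z<zh)&(x>.5)&(x<.7)&(y>-.2)&(y<.25)
        k,l,s,c=cv2.connectedComponentsWithStats(m.astype(np.uint8))
        for i in range(1,k):
            if s[i,4]<120: continue
            q=p[l==i]; print(n,zl,s[i,4],"mid",np.round((np.percentile(q,99,axis=0)+np.percentile(q,1,axis=0))/2,3),"ext",np.round(np.ptp(q,axis=0),3),"medz",np.round(np.median(q[:,2]),4))
```

```text
top
[  77  131   61   68 3262] zmax 0.090 topc [0.614 0.305] med [0.613 0.304 0.087] ext [0.133 0.11 ] all [0.547 0.249] [0.682 0.36 ]
[386 132  44  43 680] zmax 0.051 topc [ 0.66  -0.311] med [ 0.665 -0.32   0.048] ext [0.089 0.087] all [ 0.616 -0.355] [ 0.704 -0.268]
[295 144  37  37 304] zmax 0.038 topc [ 0.639 -0.117] med [ 0.639 -0.117  0.035] ext [0.075 0.076] all [ 0.601 -0.155] [ 0.676 -0.079]
[174 145  37  37 293] zmax 0.038 topc [0.63  0.137] med [0.63  0.138 0.035] ext [0.075 0.075] all [0.592 0.1  ] [0.667 0.175]
[214 145  36  36 273] zmax 0.038 topc [0.632 0.054] med [0.633 0.053 0.034] ext [0.075 0.074] all [0.595 0.018] [0.67  0.091]
[255 145  36  36 271] zmax 0.038 topc [ 0.636 -0.031] med [ 0.637 -0.032  0.035] ext [0.073 0.073] all [ 0.598 -0.068] [0.672 0.005]
[217 232  28  28 612] zmax 0.176 topc [0.461 0.047] med [0.461 0.047 0.174] ext [0.024 0.025] all [0.436 0.022] [0.486 0.073]
[364 236  38  25 748] zmax 0.151 topc [ 0.466 -0.251] med [ 0.465 -0.249  0.149] ext [0.027 0.025] all [ 0.44  -0.269] [ 0.487 -0.226]
[118 238  32  23 551] zmax 0.126 topc [0.448 0.24
[... 2474 characters left out ...]
 0.0108
scene 0.03 219 mid [0.629 0.134 0.035] ext [0.075 0.076 0.009] medz 0.0355
scene 0.03 216 mid [0.633 0.051 0.034] ext [0.074 0.074 0.009] medz 0.0354
scene 0.03 243 mid [ 0.636 -0.034  0.035] ext [0.076 0.075 0.009] medz 0.0356
scene 0.03 253 mid [ 0.639 -0.118  0.035] ext [0.077 0.076 0.01 ] medz 0.0354
scene 0.013 387 mid [0.623 0.141 0.016] ext [0.058 0.059 0.007] medz 0.0164
scene 0.013 431 mid [0.626 0.056 0.017] ext [0.058 0.059 0.006] medz 0.0167
scene 0.013 506 mid [ 0.63  -0.03   0.017] ext [0.059 0.061 0.007] medz 0.0165
scene 0.013 577 mid [ 0.633 -0.116  0.017] ext [0.059 0.064 0.007] medz 0.0164
scene 0.008 1119 mid [0.641 0.009 0.011] ext [0.091 0.367 0.005] medz 0.0115
```

```bash
cat >> h.py <<'E'
def to(x,y,z):
    o=get_obs(); R=Ro.from_quat(o["ee_rot"]); W=Ro.from_matrix([[0,1,0],[1,0,0],[0,0,-1]])
    print("t",round(float(o["clock"]),2),"pos",np.round(o["position"],4),"delta",np.round(R.inv().apply(np.array([x,y,z])-o["position"]),4),"turn",np.round((R.inv()*W).as_rotvec(),4),"F",np.round(o["ft_force"],1),"grip",np.round([o["grip_width"],o["grasp_force"]],3))
E
python3 -c "
from h import *
to(.4435,-.1035,.242)"
```

```text
t 0.1 pos [0.2648 0.5658 0.2416] delta [-4.455e-01 -5.304e-01  3.000e-04] turn [-1.1000e-03  8.0000e-04  1.1331e+00] F [-0.9  0.4 -0.1] grip [1.003 0.   ]
```

The rows are not in the units I measure in: shifts go in shares of 0.8 m and turns go in shares of 4 rad. I convert before sending: -0.5304 m / 0.8 = -0.663, -0.4455 m / 0.8 = -0.5569, 1.133 rad / 4 = 0.2833.

Request:
{"name": "move_arm", "arguments": {"plan": [{"delta_pos": [-0.5569, -0.663, 0], "turn": [-0.0003, 0.0003, 0.2833], "fingers": 0}, {"delta_pos": [-0.5569, -0.663, 0], "turn": [-0.0003, 0.0003, 0.2833], "fingers": 0}, {"delta_pos": [-0.5569, -0.663, 0], "turn": [-0.0003, 0.0003, 0.2833], "fingers": 0}, {"delta_pos": [-0.5569, -0.663, 0], "turn": [-0.0003, 0.0003, 0.2833], "fingers": 0}, {"delta_pos": [-0.5569, -0.663, 0], "turn": [-0.0003, 0.0003, 0.2833], "fingers": 0}, {"delta_pos": [-0.5569, -0.663, 0], "turn": [-0.0003, 0.0003, 0.2833], "fingers": 0}, {"delta_pos": [-0.5569, -0.663, 0], "turn": [-0.0003, 0.0003, 0.2833], "fingers": 0}, {"delta_pos": [-0.5569, -0.663, 0], "turn": [-0.0003, 0.0003, 0.2833], "fingers": 0}, {"delta_pos": [-0.5569, -0.663, 0], "turn": [-0.0003, 0.0003, 0.2833], "fingers": 0}, {"delta_pos": [-0.5569, -0.663, 0], "turn": [-0.0003, 0.0003, 0.2833], "fingers": 0}, {"delta_pos": [-0.5569, -0.663, 0], "turn": [-0.0003, 0.0003, 0.2833], "fingers": 0}, {"delta_pos": [-0.5569, -0.663, 0], "turn": [-0.0003, 0.0003, 0.2833], "fingers": 0}], "force": 25}}

```text
clock: 1.6
position: [0.4435, -0.1075, 0.2423]
ee_rot: [0.71, 0.705, 0.0, 0.0]
ft_force: [0.0, 0.7, -0.1]
grip_width: 1.0
grasp_force: 0.0
```

```bash
python3 -c "
from h import *
to(.4435,-.1035,.242)
o=get_obs();c=camera('wrist');save(c,'w0');P=cloud(c,o)
m=(P[...,2]>.09)&(P[...,2]<.11)&(abs(P[...,0]-.4435)<.04)&(abs(P[...,1]+.1035)<.04)
q=P[m];print(len(q),q.min(0),q.max(0)) if len(q) else print('none')
print(np.round(o['joint_pos'],2))"
```

```text
t 1.6 pos [ 0.4435 -0.1075  0.2423] delta [ 0.004  -0.      0.0003] turn [ 0.0005 -0.0004 -0.0068] F [ 0.   0.7 -0.1] grip [1. 0.]
550 [ 0.43006157 -0.11506315  0.09004637] [ 0.45499671 -0.08826278  0.10050499]
[-0.59 -0.1   0.7   1.91  0.07  1.3   0.08]
```

View pics/w0.png

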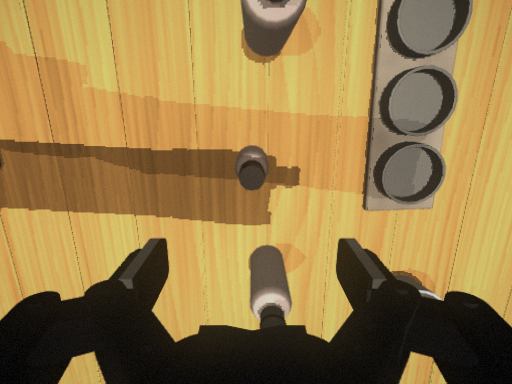

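The wrist picture shows bottle_m's head at (252,172), centred between the fingers, with the rack cups on the right. It puts the head at (0.4425, -0.102), which agrees with the other views. Next I descend and grip.

Scaled: 0.164 m / 0.8 = 0.205, 0.0045 m / 0.8 = 0.0056, -0.007 rad / 4 = -0.0018.

Request:
{"name": "move_arm", "arguments": {"plan": [{"delta_pos": [0.0056, 0, 0.075], "turn": [0, 0, -0.0018], "fingers": 0}, {"delta_pos": [0.0056, 0, 0.1375], "turn": [0, 0, -0.0018], "fingers": 0}, {"delta_pos": [0.0056, 0, 0.1813], "turn": [0, 0, -0.0018], "fingers": 0}, {"delta_pos": [0.0056, 0, 0.205], "turn": [0, 0, -0.0018], "fingers": 0}, {"delta_pos": [0.0056, 0, 0.205], "turn": [0, 0, -0.0018], "fingers": 0}, {"delta_pos": [0.0056, 0, 0.205], "turn": [0, 0, -0.0018], "fingers": 1}, {"delta_pos": [0.0056, 0, 0.205], "turn": [0, 0, -0.0018], "fingers": 1}, {"delta_pos": [0.0056, 0, 0.205], "turn": [0, 0, -0.0018], "fingers": 1}, {"delta_pos": [0.0056, 0, 0.205], "turn": [0, 0, -0.0018], "fingers": 1}, {"delta_pos": [0.0056, 0, 0.205], "turn": [0, 0, -0.0018], "fingers": 1}, {"delta_pos": [0.0056, 0, 0.205], "turn": [0, 0, -0.0018], "fingers": 1}, {"delta_pos": [0.0056, 0, 0.205], "turn": [0, 0, -0.0018], "fingers": 1}], "force": 25}}

```text
clock: 3.15
position: [0.444, -0.0984, 0.0788]
ee_rot: [0.705, 0.71, 0.001, -0.0]
ft_force: [-1.5, 0.2, 7.1]
grip_width: 0.296
grasp_force: 27.3
```

Scaled: 0.195 m / 0.8 = 0.2438, -0.07 m / 0.8 = -0.0875.

Request:
{"name": "move_arm", "arguments": {"plan": [{"delta_pos": [0, 0, -0.0375], "fingers": 1}, {"delta_pos": [0, 0, -0.0875], "fingers": 1}, {"delta_pos": [0, 0.0375, -0.1125], "fingers": 1}, {"delta_pos": [-0.0063, 0.1, -0.1125], "fingers": 1}, {"delta_pos": [-0.0125, 0.1625, -0.1125], "fingers": 1}, {"delta_pos": [-0.0194, 0.2188, -0.1125], "fingers": 1}, {"delta_pos": [-0.0194, 0.2438, -0.1125], "fingers": 1}, {"delta_pos": [-0.0194, 0.2438, -0.1125], "fingers": 1}, {"delta_pos": [-0.0194, 0.2438, -0.1125], "fingers": 1}, {"delta_pos": [-0.0194, 0.2438, -0.1125], "fingers": 1}]}}

```text
validation failed for argument at $.pl...
```

```bash
cat >> h.py <<'E'
def held(name="scene",r=.09):
    """points below the gripper near TCP: the held bottle"""
    o=get_obs(); p=np.array(o["position"]); c=camera(name); P=cloud(c)
    print("tcp",np.round(p,4),"turn/quat",np.round(o["ee_rot"],3),"grip",round(float(o["grip_width"]),3))
    d=P-p; m=(np.hypot(d[...,0],d[...,1])<.035)&(d[...,2]<-.02)&(P[...,2]>.045)
    k,l,s,_=cv2.connectedComponentsWithStats(m.astype(np.uint8))
    if k<2: print("nothing seen"); return c
    q=P[l==1+np.argmax(s[1:,4])]
    print(len(q),"z",np.round(np.percentile(q[:,2],[1,99]),4))
    for a in np.arange(q[:,2].min(),q[:,2].max(),.015):
        t=q[(q[:,2]>=a)&(q[:,2]<a+.015)]
        if len(t)>15:
            # circle fit
            A=np.c_[2*t[:,:2],np.ones(len(t))]; s=np.linalg.lstsq(A,(t[:,:2]**2).sum(1),rcond=None)[0]
            print("  z%.3f c"%a,np.round(s[:2],4),"r",round(float(np.sqrt(s[2]+s[0]**2+s[1]**2)),4))
    return c
E
python3 -c "
from h import *
c=held();save(c,'s1')"
```

```text
tcp [ 0.444  -0.0984  0.0788] turn/quat [ 0.705  0.71   0.001 -0.   ] grip 0.296
89 z [0.045  0.0586]
  z0.045 c [ 0.4454 -0.105 ] r 0.0169
```

View pics/s1.png

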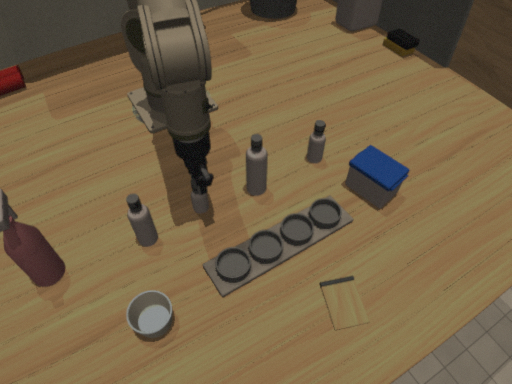

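The scene picture shows the gripper holding bottle_m at (201,200), with everything else in place. The move was refused because the rows had no "turn", so I'm resending it with turn included.

Scaled: 0.195 m / 0.8 = 0.2438, 0.175 m / 0.8 = 0.2188.

Request:
{"name": "move_arm", "arguments": {"plan": [{"delta_pos": [0, 0, -0.0375], "turn": [0, 0, 0], "fingers": 1}, {"delta_pos": [0, 0, -0.0875], "turn": [0, 0, 0], "fingers": 1}, {"delta_pos": [0, 0.0375, -0.1125], "turn": [0, 0, 0], "fingers": 1}, {"delta_pos": [-0.0063, 0.1, -0.1125], "turn": [0, 0, 0], "fingers": 1}, {"delta_pos": [-0.0125, 0.1625, -0.1125], "turn": [0, 0, 0], "fingers": 1}, {"delta_pos": [-0.0194, 0.2188, -0.1125], "turn": [0, 0, 0], "fingers": 1}, {"delta_pos": [-0.0194, 0.2438, -0.1125], "turn": [0, 0, 0], "fingers": 1}, {"delta_pos": [-0.0194, 0.2438, -0.1125], "turn": [0, 0, 0], "fingers": 1}, {"delta_pos": [-0.0194, 0.2438, -0.1125], "turn": [0, 0, 0], "fingers": 1}, {"delta_pos": [-0.0194, 0.2438, -0.1125], "turn": [0, 0, 0], "fingers": 1}]}}

```text
clock: 4.45
position: [0.638, -0.1127, 0.1687]
ee_rot: [0.705, 0.709, 0.001, -0.001]
ft_force: [0.2, -0.0, 0.1]
grip_width: 0.299
grasp_force: 26.7
```

```bash
python3 -c "
from h import *
c=held();save(c,'s2')"
```

```text
tcp [ 0.638  -0.1127  0.1687] turn/quat [ 0.705  0.709  0.001 -0.001] grip 0.299
353 z [0.0924 0.148 ]
  z0.089 c [ 0.6375 -0.1188] r 0.0197
  z0.104 c [ 0.6377 -0.1188] r 0.0197
  z0.119 c [ 0.6376 -0.1188] r 0.0197
  z0.134 c [ 0.6388 -0.1189] r 0.0176
```

Scaled: 0.073 m / 0.8 = 0.0913, 0.001 m / 0.8 = 0.0013.

Request:
{"name": "move_arm", "arguments": {"plan": [{"delta_pos": [0, 0.0013, 0.0375], "turn": [0, 0, 0], "fingers": 1}, {"delta_pos": [0, 0.0013, 0.0688], "turn": [0, 0, 0], "fingers": 1}, {"delta_pos": [0, 0.0013, 0.085], "turn": [0, 0, 0], "fingers": 1}, {"delta_pos": [0, 0.0013, 0.0913], "turn": [0, 0, 0], "fingers": 1}, {"delta_pos": [0, 0.0013, 0.0913], "turn": [0, 0, 0], "fingers": 1}, {"delta_pos": [0, 0.0013, 0.0913], "turn": [0, 0, 0], "fingers": 1}, {"delta_pos": [0, 0.0013, 0.0913], "turn": [0, 0, 0], "fingers": 0.55}, {"delta_pos": [0, 0.0013, 0.0913], "turn": [0, 0, 0], "fingers": 0.3}, {"delta_pos": [0, 0.0013, 0.0913], "turn": [0, 0, 0], "fingers": 0}, {"delta_pos": [0, 0.0013, 0.0913], "turn": [0, 0, 0], "fingers": 0}, {"delta_pos": [0, 0.0013, 0.0913], "turn": [0, 0, 0], "fingers": 0}, {"delta_pos": [0, 0.0013, 0.0913], "turn": [0, 0, 0], "fingers": 0}]}}

```text
clock: 6.0
position: [0.6397, -0.1126, 0.0953]
ee_rot: [0.705, 0.71, 0.001, -0.0]
ft_force: [0.0, 0.8, 0.3]
grip_width: 0.998
grasp_force: 0.0
```

Scaled: 0.354 m / 0.8 = 0.4425, -0.192 m / 0.8 = -0.24.

Request:
{"name": "move_arm", "arguments": {"plan": [{"delta_pos": [0, 0, -0.0625], "turn": [0, 0, 0], "fingers": 0}, {"delta_pos": [0, 0, -0.125], "turn": [0, 0, 0], "fingers": 0}, {"delta_pos": [0, 0, -0.175], "turn": [0, 0, 0], "fingers": 0}, {"delta_pos": [0.4425, -0.24, -0.175], "turn": [0, 0, 0], "fingers": 0}, {"delta_pos": [0.4425, -0.24, -0.175], "turn": [0, 0, 0], "fingers": 0}, {"delta_pos": [0.4425, -0.24, -0.175], "turn": [0, 0, 0], "fingers": 0}, {"delta_pos": [0.4425, -0.24, -0.175], "turn": [0, 0, 0], "fingers": 0}, {"delta_pos": [0.4425, -0.24, -0.175], "turn": [0, 0, 0], "fingers": 0}, {"delta_pos": [0.4425, -0.24, -0.175], "turn": [0, 0, 0], "fingers": 0}, {"delta_pos": [0.4425, -0.24, -0.175], "turn": [0, 0, 0], "fingers": 0}, {"delta_pos": [0.4425, -0.24, -0.175], "turn": [0, 0, 0], "fingers": 0}, {"delta_pos": [0.4425, -0.24, -0.175], "turn": [0, 0, 0], "fingers": 0}]}}

```text
clock: 7.5
position: [0.4458, 0.2388, 0.2358]
ee_rot: [0.705, 0.709, 0.001, -0.0]
ft_force: [-0.2, -0.8, -0.1]
grip_width: 0.999
grasp_force: 0.0
```

Request:
{"name": "move_arm", "arguments": {"plan": [{"delta_pos": [0, 0, 0], "turn": [0, 0, 0], "fingers": 0}, {"delta_pos": [0, 0, 0], "turn": [0, 0, 0], "fingers": 0}, {"delta_pos": [0, 0, 0], "turn": [0, 0, 0], "fingers": 0}]}}

```text
clock: 7.88
position: [0.4454, 0.2394, 0.2357]
ee_rot: [0.705, 0.709, 0.001, -0.0]
ft_force: [0.8, -0.4, -0.1]
grip_width: 1.002
grasp_force: 0.0
```

```bash
cat >> h.py <<'E'
def standing():
    for n in("top","scene"):
        P=cloud(camera(n)); print(n)
        for nm,zt in(("r",.175),("k",.15),("t",.125),("m",.1)):
            for off in (0,.016):
                m=(abs(P[...,2]-zt-off)<.004)&(P[...,0]>.38)&(P[...,0]<.72)&(P[...,1]<.25+.03)&(P[...,1]>-.3)
                k,l,s,_=cv2.connectedComponentsWithStats(m.astype(np.uint8))
                for i in range(1,k):
                    q=P[l==i]; e=np.ptp(q,axis=0)
                    if s[i,4]>25 and e[0]<.032 and e[1]<.032: print("  ",nm,"slot" if off else "shelf",np.round((q.max(0)+q.min(0))/2,4),s[i,4])
E
python3 -c "
from h import *
to(.448,.2415,.235)
standing()"
```

```text
t 7.88 pos [0.4454 0.2394 0.2357] delta [0.002  0.0026 0.0007] turn [ 0.0003 -0.0013  0.0062] F [ 0.8 -0.4 -0.1] grip [1.002 0.   ]
top
   r shelf [0.4612 0.0474 0.174 ] 171
   k shelf [ 0.4649 -0.2501  0.1497] 159
   t shelf [0.4485 0.2432 0.1241] 149
   m slot [ 0.6398 -0.1176  0.115 ] 136
scene
   r shelf [0.4626 0.0456 0.1738] 81
   k shelf [0.4643 0.0448 0.15  ] 30
   k shelf [ 0.4654 -0.2526  0.1498] 118
   k slot [0.4656 0.0444 0.1664] 30
   t shelf [0.4477 0.2411 0.1242] 61
   t shelf [ 0.4718 -0.2519  0.125 ] 29
   t slot [ 0.4719 -0.2523  0.1407] 31
   m shelf [ 0.6448 -0.1197  0.0999] 35
   m slot [0.4501 0.2386 0.1159] 30
   m slot [ 0.4709 -0.2522  0.1157] 33
   m slot [ 0.6402 -0.1183  0.1155] 124
```

bottle_m's head is at (0.640, -0.118) and z 0.115, so it is seated in slot_d. Next is bottle_t.

Scaled: 0.133 m / 0.8 = 0.1663, 0.0025 m / 0.8 = 0.0031, 0.005 rad / 4 = 0.0013.

Request:
{"name": "move_arm", "arguments": {"plan": [{"delta_pos": [0.0025, 0.0031, 0.0625], "turn": [0, 0, 0.0013], "fingers": 0}, {"delta_pos": [0.0025, 0.0031, 0.1125], "turn": [0, 0, 0.0013], "fingers": 0}, {"delta_pos": [0.0025, 0.0031, 0.15], "turn": [0, 0, 0.0013], "fingers": 0}, {"delta_pos": [0.0025, 0.0031, 0.1663], "turn": [0, 0, 0.0013], "fingers": 0}, {"delta_pos": [0.0025, 0.0031, 0.1663], "turn": [0, 0, 0.0013], "fingers": 0}, {"delta_pos": [0.0025, 0.0031, 0.1663], "turn": [0, 0, 0.0013], "fingers": 1}, {"delta_pos": [0.0025, 0.0031, 0.1663], "turn": [0, 0, 0.0013], "fingers": 1}, {"delta_pos": [0.0025, 0.0031, 0.1663], "turn": [0, 0, 0.0013], "fingers": 1}, {"delta_pos": [0.0025, 0.0031, 0.1663], "turn": [0, 0, 0.0013], "fingers": 1}, {"delta_pos": [0.0025, 0.0031, 0.1663], "turn": [0, 0, 0.0013], "fingers": 1}, {"delta_pos": [0.0025, 0.0031, 0.1663], "turn": [0, 0, 0.0013], "fingers": 1}, {"delta_pos": [0.0025, 0.0031, 0.1663], "turn": [0, 0, 0.0013], "fingers": 1}]}}

```text
clock: 9.48
position: [0.4479, 0.2423, 0.1032]
ee_rot: [0.706, 0.708, 0.001, -0.0]
ft_force: [-2.1, 0.1, 5.9]
grip_width: 0.295
grasp_force: 25.9
```

Scaled: -0.275 m / 0.8 = -0.3438, 0.188 m / 0.8 = 0.235.

Request:
{"name": "move_arm", "arguments": {"plan": [{"delta_pos": [0, 0, -0.05], "turn": [0, 0, 0], "fingers": 1}, {"delta_pos": [0, 0, -0.1125], "turn": [0, 0, 0], "fingers": 1}, {"delta_pos": [-0.0375, 0.025, -0.125], "turn": [0, 0, 0], "fingers": 1}, {"delta_pos": [-0.1, 0.0688, -0.125], "turn": [0, 0, 0], "fingers": 1}, {"delta_pos": [-0.1625, 0.1125, -0.125], "turn": [0, 0, 0], "fingers": 1}, {"delta_pos": [-0.225, 0.1563, -0.125], "turn": [0, 0, 0], "fingers": 1}, {"delta_pos": [-0.2875, 0.2, -0.125], "turn": [0, 0, 0], "fingers": 1}, {"delta_pos": [-0.325, 0.225, -0.125], "turn": [0, 0, 0], "fingers": 1}, {"delta_pos": [-0.3438, 0.235, -0.125], "turn": [0, 0, 0], "fingers": 1}, {"delta_pos": [-0.3438, 0.235, -0.125], "turn": [0, 0, 0], "fingers": 1}, {"delta_pos": [-0.3438, 0.235, -0.125], "turn": [0, 0, 0], "fingers": 1}, {"delta_pos": [-0.3438, 0.235, -0.125], "turn": [0, 0, 0], "fingers": 1}]}}

```text
clock: 10.98
position: [0.636, -0.0308, 0.2026]
ee_rot: [0.706, 0.709, 0.001, -0.001]
ft_force: [0.5, -0.3, -0.2]
grip_width: 0.296
grasp_force: 25.4
```

```bash
python3 -c "
from h import *
c=held();save(c,'s3')"
```

```text
tcp [ 0.636  -0.0308  0.2026] turn/quat [ 0.706  0.709  0.001 -0.001] grip 0.296
587 z [0.1015 0.1822]
  z0.100 c [ 0.636 -0.031] r 0.0212
  z0.115 c [ 0.6358 -0.031 ] r 0.0214
  z0.130 c [ 0.6357 -0.0308] r 0.0216
  z0.145 c [ 0.6361 -0.0309] r 0.0213
  z0.160 c [ 0.6362 -0.0307] r 0.0213
  z0.175 c [ 0.6366 -0.031 ] r 0.0188
```

Scaled: 0.082 m / 0.8 = 0.1025, -0.0015 m / 0.8 = -0.0019.

Request:
{"name": "move_arm", "arguments": {"plan": [{"delta_pos": [-0.0019, 0, 0.0438], "turn": [0, 0, 0], "fingers": 1}, {"delta_pos": [-0.0019, 0, 0.075], "turn": [0, 0, 0], "fingers": 1}, {"delta_pos": [-0.0019, 0, 0.095], "turn": [0, 0, 0], "fingers": 1}, {"delta_pos": [-0.0019, 0, 0.1025], "turn": [0, 0, 0], "fingers": 1}, {"delta_pos": [-0.0019, 0, 0.1025], "turn": [0, 0, 0], "fingers": 1}, {"delta_pos": [-0.0019, 0, 0.1025], "turn": [0, 0, 0], "fingers": 1}, {"delta_pos": [-0.0019, 0, 0.1025], "turn": [0, 0, 0], "fingers": 0.55}, {"delta_pos": [-0.0019, 0, 0.1025], "turn": [0, 0, 0], "fingers": 0.3}, {"delta_pos": [-0.0019, 0, 0.1025], "turn": [0, 0, 0], "fingers": 0}, {"delta_pos": [-0.0019, 0, 0.1025], "turn": [0, 0, 0], "fingers": 0}, {"delta_pos": [-0.0019, 0, 0.1025], "turn": [0, 0, 0], "fingers": 0}, {"delta_pos": [-0.0019, 0, 0.1025], "turn": [0, 0, 0], "fingers": 0}]}}

```text
clock: 12.52
position: [0.6363, -0.0341, 0.1204]
ee_rot: [0.706, 0.708, 0.001, -0.0]
ft_force: [0.1, 1.0, -0.1]
grip_width: 1.001
grasp_force: 0.0
```

Scaled: -0.2175 m / 0.8 = -0.2719, -0.171 m / 0.8 = -0.2138.

Request:
{"name": "move_arm", "arguments": {"plan": [{"delta_pos": [0, 0, -0.0625], "turn": [0, 0, 0], "fingers": 0}, {"delta_pos": [0, 0, -0.1125], "turn": [0, 0, 0], "fingers": 0}, {"delta_pos": [0, 0, -0.1438], "turn": [0, 0, 0], "fingers": 0}, {"delta_pos": [-0.2719, -0.2138, -0.1438], "turn": [0, 0, 0], "fingers": 0}, {"delta_pos": [-0.2719, -0.2138, -0.1438], "turn": [0, 0, 0], "fingers": 0}, {"delta_pos": [-0.2719, -0.2138, -0.1438], "turn": [0, 0, 0], "fingers": 0}, {"delta_pos": [-0.2719, -0.2138, -0.1438], "turn": [0, 0, 0], "fingers": 0}, {"delta_pos": [-0.2719, -0.2138, -0.1438], "turn": [0, 0, 0], "fingers": 0}, {"delta_pos": [-0.2719, -0.2138, -0.1438], "turn": [0, 0, 0], "fingers": 0}, {"delta_pos": [-0.2719, -0.2138, -0.1438], "turn": [0, 0, 0], "fingers": 0}, {"delta_pos": [-0.2719, -0.2138, -0.1438], "turn": [0, 0, 0], "fingers": 0}, {"delta_pos": [-0.2719, -0.2138, -0.1438], "turn": [0, 0, 0], "fingers": 0}]}}

```text
clock: 14.02
position: [0.4662, -0.2514, 0.235]
ee_rot: [0.706, 0.708, 0.0, -0.0]
ft_force: [0.2, -0.2, -0.2]
grip_width: 1.001
grasp_force: 0.0
```

```bash
python3 -c "
from h import *
to(.4655,-.2515,.128)
standing()" | grep -v scene
```

```text
t 14.03 pos [ 0.4662 -0.2514  0.235 ] delta [-0.0003 -0.0007  0.107 ] turn [-0.0001 -0.0012  0.0034] F [ 0.2 -0.2 -0.2] grip [1.001 0.   ]
top
   r shelf [0.4612 0.0473 0.174 ] 171
   k shelf [ 0.4648 -0.25    0.1491] 155
   t shelf [0.4671 0.0668 0.1255] 27
   t slot [ 0.6359 -0.0328  0.1406] 145
   m slot [ 0.6397 -0.1176  0.1156] 133
   r shelf [0.4622 0.0454 0.174 ] 81
   k shelf [0.4677 0.0446 0.15  ] 26
   k shelf [ 0.4649 -0.2527  0.1496] 118
   k slot [0.4672 0.0444 0.166 ] 33
   t shelf [ 0.4715 -0.2518  0.1252] 30
   t shelf [ 0.6424 -0.0367  0.125 ] 33
   t slot [0.4636 0.0471 0.141 ] 44
   t slot [ 0.4714 -0.2523  0.1408] 34
   t slot [ 0.6367 -0.0343  0.1409] 121
   m shelf [ 0.6454 -0.12    0.1007] 32
   m slot [ 0.4695 -0.2521  0.116 ] 39
   m slot [ 0.6402 -0.1194  0.1156] 122
```

bottle_t is seated in slot_c. Next is bottle_k.

Scaled: 0.107 m / 0.8 = 0.1338, 0.1 m / 0.8 = 0.125.

Request:
{"name": "move_arm", "arguments": {"plan": [{"delta_pos": [0, -0.0013, 0.0563], "turn": [0, 0, 0], "fingers": 0}, {"delta_pos": [0, -0.0013, 0.1], "turn": [0, 0, 0], "fingers": 0}, {"delta_pos": [0, -0.0013, 0.125], "turn": [0, 0, 0], "fingers": 0}, {"delta_pos": [0, -0.0013, 0.1338], "turn": [0, 0, 0], "fingers": 0}, {"delta_pos": [0, -0.0013, 0.1338], "turn": [0, 0, 0], "fingers": 0}, {"delta_pos": [0, -0.0013, 0.1338], "turn": [0, 0, 0], "fingers": 1}, {"delta_pos": [0, -0.0013, 0.1338], "turn": [0, 0, 0], "fingers": 1}, {"delta_pos": [0, -0.0013, 0.1338], "turn": [0, 0, 0], "fingers": 1}, {"delta_pos": [0, -0.0013, 0.1338], "turn": [0, 0, 0], "fingers": 1}, {"delta_pos": [0, -0.0013, 0.1338], "turn": [0, 0, 0], "fingers": 1}, {"delta_pos": [0, -0.0013, 0.1338], "turn": [0, 0, 0], "fingers": 1}, {"delta_pos": [0, -0.0013, 0.1338], "turn": [0, 0, 0], "fingers": 1}]}}

```text
clock: 15.62
position: [0.4648, -0.2521, 0.1284]
ee_rot: [0.706, 0.708, 0.001, -0.0]
ft_force: [-2.3, -0.1, 5.4]
grip_width: 0.296
grasp_force: 25.8
```

Scaled: 0.3045 m / 0.8 = 0.3806, 0.168 m / 0.8 = 0.21.

Request:
{"name": "move_arm", "arguments": {"plan": [{"delta_pos": [0, 0, -0.05], "turn": [0, 0, 0], "fingers": 1}, {"delta_pos": [0, 0, -0.1125], "turn": [0, 0, 0], "fingers": 1}, {"delta_pos": [0, 0, -0.175], "turn": [0, 0, 0], "fingers": 1}, {"delta_pos": [0.0375, 0.0213, -0.2], "turn": [0, 0, 0], "fingers": 1}, {"delta_pos": [0.1, 0.0563, -0.2], "turn": [0, 0, 0], "fingers": 1}, {"delta_pos": [0.1625, 0.09, -0.2], "turn": [0, 0, 0], "fingers": 1}, {"delta_pos": [0.225, 0.125, -0.2], "turn": [0, 0, 0], "fingers": 1}, {"delta_pos": [0.2875, 0.1588, -0.2], "turn": [0, 0, 0], "fingers": 1}, {"delta_pos": [0.35, 0.1925, -0.2], "turn": [0, 0, 0], "fingers": 1}, {"delta_pos": [0.3806, 0.21, -0.2], "turn": [0, 0, 0], "fingers": 1}, {"delta_pos": [0.3806, 0.21, -0.2], "turn": [0, 0, 0], "fingers": 1}, {"delta_pos": [0.3806, 0.21, -0.2], "turn": [0, 0, 0], "fingers": 1}]}}

```text
clock: 17.12
position: [0.6318, 0.0516, 0.2884]
ee_rot: [0.707, 0.707, 0.0, -0.0]
ft_force: [-0.1, -0.6, -0.3]
grip_width: 0.298
grasp_force: 25.3
```

```bash
python3 -c "
from h import *
c=held();save(c,'s4')"
```

```text
tcp [0.6318 0.0516 0.2884] turn/quat [ 0.707  0.707  0.    -0.   ] grip 0.298
1000 z [0.1631 0.2681]
  z0.161 c [0.6323 0.0503] r 0.0221
  z0.176 c [0.6316 0.0504] r 0.0226
  z0.191 c [0.6318 0.0505] r 0.0225
  z0.206 c [0.6322 0.0504] r 0.0222
  z0.221 c [0.6321 0.0502] r 0.0222
  z0.236 c [0.632 0.051] r 0.0228
  z0.251 c [0.6332 0.0499] r 0.0209
  z0.266 c [0.6321 0.0505] r 0.0184
```

Scaled: 0.142 m / 0.8 = 0.1775, 0.001 m / 0.8 = 0.0013.

Request:
{"name": "move_arm", "arguments": {"plan": [{"delta_pos": [0.0013, 0.0013, 0.0625], "turn": [0, 0, 0], "fingers": 1}, {"delta_pos": [0.0013, 0.0013, 0.1188], "turn": [0, 0, 0], "fingers": 1}, {"delta_pos": [0.0013, 0.0013, 0.1563], "turn": [0, 0, 0], "fingers": 1}, {"delta_pos": [0.0013, 0.0013, 0.1725], "turn": [0, 0, 0], "fingers": 1}, {"delta_pos": [0.0013, 0.0013, 0.1775], "turn": [0, 0, 0], "fingers": 1}, {"delta_pos": [0.0013, 0.0013, 0.1775], "turn": [0, 0, 0], "fingers": 1}, {"delta_pos": [0.0013, 0.0013, 0.1775], "turn": [0, 0, 0], "fingers": 0.55}, {"delta_pos": [0.0013, 0.0013, 0.1775], "turn": [0, 0, 0], "fingers": 0.3}, {"delta_pos": [0.0013, 0.0013, 0.1775], "turn": [0, 0, 0], "fingers": 0}, {"delta_pos": [0.0013, 0.0013, 0.1775], "turn": [0, 0, 0], "fingers": 0}, {"delta_pos": [0.0013, 0.0013, 0.1775], "turn": [0, 0, 0], "fingers": 0}, {"delta_pos": [0.0013, 0.0013, 0.1775], "turn": [0, 0, 0], "fingers": 0}]}}

```text
clock: 18.68
position: [0.6331, 0.0539, 0.1466]
ee_rot: [0.706, 0.708, 0.001, -0.0]
ft_force: [-0.2, -0.6, -0.4]
grip_width: 1.002
grasp_force: 0.0
```

Request:
{"name": "move_arm", "arguments": {"plan": [{"delta_pos": [0, 0, -0.0625], "turn": [0, 0, 0], "fingers": 0}, {"delta_pos": [0, 0, -0.1125], "turn": [0, 0, 0], "fingers": 0}, {"delta_pos": [0, 0, -0.125], "turn": [0, 0, 0], "fingers": 0}, {"delta_pos": [-0.0094, -0.2138, -0.125], "turn": [0, 0, 0], "fingers": 0}, {"delta_pos": [-0.0094, -0.2138, -0.125], "turn": [0, 0, 0], "fingers": 0}, {"delta_pos": [-0.0094, -0.2138, -0.125], "turn": [0, 0, 0], "fingers": 0}, {"delta_pos": [-0.0094, -0.2138, -0.125], "turn": [0, 0, 0], "fingers": 0}, {"delta_pos": [-0.0094, -0.2138, -0.125], "turn": [0, 0, 0], "fingers": 0}, {"delta_pos": [-0.0094, -0.2138, -0.125], "turn": [0, 0, 0], "fingers": 0}, {"delta_pos": [-0.0094, -0.2138, -0.125], "turn": [0, 0, 0], "fingers": 0}, {"delta_pos": [-0.0094, -0.2138, -0.125], "turn": [0, 0, 0], "fingers": 0}]}}

```text
clock: 20.05
position: [0.4624, 0.0457, 0.2462]
ee_rot: [0.707, 0.708, 0.0, -0.0]
ft_force: [-0.6, 0.5, 0.3]
grip_width: 1.0
grasp_force: 0.0
```

```bash
python3 -c "
from h import *
to(.462,.046,.153)
standing()" | grep -v scene
```

```text
t 20.05 pos [0.4624 0.0457 0.2462] delta [ 0.0003 -0.0004  0.0932] turn [-0.0001 -0.0003  0.0015] F [-0.6  0.5  0.3] grip [1. 0.]
top
   k slot [0.6329 0.0543 0.1655] 151
   t slot [ 0.6357 -0.0327  0.1405] 141
   m slot [ 0.6398 -0.1174  0.115 ] 137
   r shelf [0.463  0.0454 0.1738] 80
   k shelf [0.4656 0.045  0.1501] 27
   k shelf [0.6369 0.051  0.1503] 32
   k slot [0.4663 0.0436 0.1661] 27
   k slot [0.6337 0.0521 0.1659] 108
   t shelf [ 0.6426 -0.0364  0.1249] 31
   t slot [0.4657 0.044  0.1409] 41
   t slot [0.6379 0.0503 0.1411] 28
   t slot [ 0.6367 -0.0344  0.1409] 121
   m shelf [ 0.6448 -0.12    0.1005] 34
   m slot [ 0.6401 -0.1192  0.1158] 123
```

bottle_k is seated in slot_b. Last is bottle_r.

Request:
{"name": "move_arm", "arguments": {"plan": [{"delta_pos": [0, 0, 0.05], "turn": [0, 0, 0], "fingers": 0}, {"delta_pos": [0, 0, 0.0875], "turn": [0, 0, 0], "fingers": 0}, {"delta_pos": [0, 0, 0.1088], "turn": [0, 0, 0], "fingers": 0}, {"delta_pos": [0, 0, 0.1163], "turn": [0, 0, 0], "fingers": 0}, {"delta_pos": [0, 0, 0.1163], "turn": [0, 0, 0], "fingers": 0}, {"delta_pos": [0, 0, 0.1163], "turn": [0, 0, 0], "fingers": 1}, {"delta_pos": [0, 0, 0.1163], "turn": [0, 0, 0], "fingers": 1}, {"delta_pos": [0, 0, 0.1163], "turn": [0, 0, 0], "fingers": 1}, {"delta_pos": [0, 0, 0.1163], "turn": [0, 0, 0], "fingers": 1}, {"delta_pos": [0, 0, 0.1163], "turn": [0, 0, 0], "fingers": 1}, {"delta_pos": [0, 0, 0.1163], "turn": [0, 0, 0], "fingers": 1}, {"delta_pos": [0, 0, 0.1163], "turn": [0, 0, 0], "fingers": 1}]}}

```text
clock: 21.65
position: [0.4622, 0.0461, 0.1538]
ee_rot: [0.706, 0.708, 0.001, -0.0]
ft_force: [-1.9, 0.2, 5.8]
grip_width: 0.297
grasp_force: 25.5
```

Scaled: 0.168 m / 0.8 = 0.21, -0.09 m / 0.8 = -0.1125.

Request:
{"name": "move_arm", "arguments": {"plan": [{"delta_pos": [0, 0, -0.05], "turn": [0, 0, 0], "fingers": 1}, {"delta_pos": [0, 0, -0.1125], "turn": [0, 0, 0], "fingers": 1}, {"delta_pos": [0.0375, 0, -0.125], "turn": [0, 0, 0], "fingers": 1}, {"delta_pos": [0.0875, 0.025, -0.125], "turn": [0, 0, 0], "fingers": 1}, {"delta_pos": [0.1125, 0.075, -0.125], "turn": [0, 0, 0], "fingers": 1}, {"delta_pos": [0.1125, 0.1375, -0.125], "turn": [0, 0, 0], "fingers": 1}, {"delta_pos": [0.1125, 0.1875, -0.125], "turn": [0, 0, 0], "fingers": 1}, {"delta_pos": [0.1125, 0.21, -0.125], "turn": [0, 0, 0], "fingers": 1}, {"delta_pos": [0.1125, 0.21, -0.125], "turn": [0, 0, 0], "fingers": 1}, {"delta_pos": [0.1125, 0.21, -0.125], "turn": [0, 0, 0], "fingers": 1}, {"delta_pos": [0.1125, 0.21, -0.125], "turn": [0, 0, 0], "fingers": 1}]}}

```text
clock: 23.02
position: [0.6293, 0.1365, 0.254]
ee_rot: [0.706, 0.708, 0.001, -0.001]
ft_force: [-1.4, -0.4, -0.3]
grip_width: 0.295
grasp_force: 25.1
```

```bash
python3 -c "
from h import *
c=held();save(c,'s5')"
```

```text
tcp [0.6293 0.1365 0.254 ] turn/quat [ 0.706  0.708  0.001 -0.001] grip 0.295
1194 z [0.1034 0.2334]
  z0.101 c [0.6276 0.1357] r 0.0257
  z0.116 c [0.6274 0.1361] r 0.0261
  z0.131 c [0.628  0.1355] r 0.0257
  z0.146 c [0.6277 0.1364] r 0.0262
  z0.161 c [0.6279 0.1369] r 0.0268
  z0.176 c [0.6293 0.1355] r 0.026
  z0.191 c [0.6295 0.1355] r 0.0259
  z0.206 c [0.6296 0.1355] r 0.0259
  z0.221 c [0.6313 0.1338] r 0.0215
```

Slot_a is at (0.630, 0.136). The bottle needs about +1.5 mm in x and 82 mm down.

Scaled: 0.082 m / 0.8 = 0.1025, 0.076 m / 0.8 = 0.095.

Request:
{"name": "move_arm", "arguments": {"plan": [{"delta_pos": [0, 0.0019, 0.0438], "turn": [0, 0, 0], "fingers": 1}, {"delta_pos": [0, 0.0019, 0.075], "turn": [0, 0, 0], "fingers": 1}, {"delta_pos": [0, 0.0019, 0.095], "turn": [0, 0, 0], "fingers": 1}, {"delta_pos": [0, 0.0019, 0.1025], "turn": [0, 0, 0], "fingers": 1}, {"delta_pos": [0, 0.0019, 0.1025], "turn": [0, 0, 0], "fingers": 1}, {"delta_pos": [0, 0.0019, 0.1025], "turn": [0, 0, 0], "fingers": 1}, {"delta_pos": [0, 0.0019, 0.1025], "turn": [0, 0, 0], "fingers": 0.55}, {"delta_pos": [0, 0.0019, 0.1025], "turn": [0, 0, 0], "fingers": 0.3}, {"delta_pos": [0, 0.0019, 0.1025], "turn": [0, 0, 0], "fingers": 0}, {"delta_pos": [0, 0.0019, 0.1025], "turn": [0, 0, 0], "fingers": 0}, {"delta_pos": [0, 0.0019, 0.1025], "turn": [0, 0, 0], "fingers": 0}, {"delta_pos": [0, 0.0019, 0.1025], "turn": [0, 0, 0], "fingers": 0}]}}

```text
clock: 24.58
position: [0.6314, 0.1363, 0.1717]
ee_rot: [0.706, 0.708, 0.001, -0.0]
ft_force: [1.2, 0.5, -0.6]
grip_width: 0.995
grasp_force: 0.0
```

Scaled: -0.2 m / 0.8 = -0.25, -0.17 m / 0.8 = -0.2125.

Request:
{"name": "move_arm", "arguments": {"plan": [{"delta_pos": [0, 0, -0.0625], "turn": [0, 0, 0], "fingers": 0}, {"delta_pos": [0, 0, -0.1125], "turn": [0, 0, 0], "fingers": 0}, {"delta_pos": [0, 0, -0.125], "turn": [0, 0, 0], "fingers": 0}, {"delta_pos": [0, -0.0625, -0.125], "turn": [0, 0, 0], "fingers": 0}, {"delta_pos": [0, -0.1375, -0.125], "turn": [0, 0, 0], "fingers": 0}, {"delta_pos": [0, -0.2125, -0.125], "turn": [0, 0, 0], "fingers": 0}, {"delta_pos": [0, -0.25, -0.125], "turn": [0, 0, 0], "fingers": 0}, {"delta_pos": [0, -0.25, -0.125], "turn": [0, 0, 0], "fingers": 0}, {"delta_pos": [0, -0.25, -0.125], "turn": [0, 0, 0], "fingers": 0}, {"delta_pos": [0, -0.25, -0.125], "turn": [0, 0, 0], "fingers": 0}]}}

```text
clock: 25.82
position: [0.4321, 0.1355, 0.2713]
ee_rot: [0.707, 0.707, 0.0, 0.0]
ft_force: [-0.4, 0.6, 0.1]
grip_width: 1.002
grasp_force: 0.0
```

```bash
python3 -c "
from h import *
standing(); save(camera('scene'),'s6')" | grep -v shelf
```

```text
top
   r slot [0.6306 0.1375 0.1902] 170
   k slot [0.6319 0.0543 0.1657] 153
   t slot [ 0.6364 -0.0327  0.1403] 141
   m slot [ 0.6396 -0.1176  0.1149] 136
scene
   r slot [0.6322 0.1349 0.1903] 102
   k slot [0.6349 0.1316 0.1661] 29
   k slot [0.6337 0.0528 0.1659] 112
   t slot [0.6381 0.051  0.141 ] 30
   t slot [ 0.6371 -0.0346  0.1405] 123
   m slot [ 0.6419 -0.0379  0.1162] 29
   m slot [ 0.6399 -0.1188  0.1155] 125
```

View pics/s6.png

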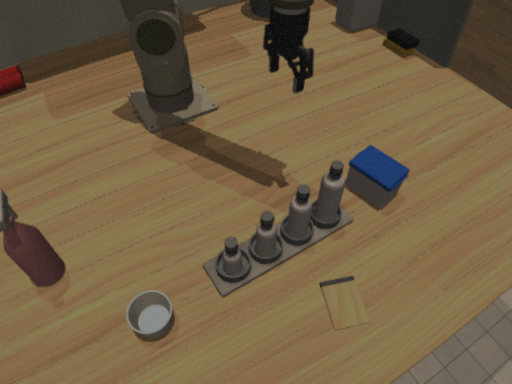

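The picture shows all four bottles upright in the cups, from the tallest at (332,195) beside the tub to the shortest at (233,262) on the ramekin side. The tub and ramekin have not moved, and the gripper is clear.

```bash
python3 -c "
from workcell import hand_in
print(hand_in())"
```

```text
the job is handed in; nothing more can be done
None
```

All four bottles stand upright in their slots, tallest beside the tub and shortest beside the ramekin, with tub and ramekin unmoved; the job was handed in at about 26 s of the 120 s limit, and no verdict was returned.

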